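# Gather the stirrer bars in the tote's corner by the beaker

## Robot

A 6-joint arm with a two-finger parallel gripper is mounted at the origin on a cart in front of the work surface, level with it; the furniture and walls round the work are solid. World frame = base frame: x ahead of the robot, y to its left, z up, the work surface at z = 0. Lengths are in mm, angles in rad, forces in N, time in s.
With the tool pointing down it reaches from about 400 to 825 mm from the base axis. Payload 7 kg.
Tool frame: the origin (TCP) lies midway between the tips of the shut fingers; the grasp point (between the pads) lies grasp_offset behind it (grasp_offset is the distance from the TCP to the grasp point, in mm); z points along the fingers, y is the direction in which the jaws open and shut (so a half turn about z gives the same grasp; the last joint's range is limited). The gripper opens to 88 mm and grips with 3 to 60 N. Pads are 19 mm wide; open, the fingers measure 130 mm over their backs; the gripper's body (78 mm by 193 mm) begins 47 mm behind the grasp point.
Start: joints at [-0.85, 0.359, 0.012, 0, -1.224, -0.288], TCP at [283.076, -612.75, 226.561] pointing down, gripper open.
Joint ranges: [-3.07, 3.07], [-1.43, 2.12], [-1.02, 1.25], [-3.03, 1.67], [-3.05, -0], [-3.03, 3.03]. Speed limits (rad/s): [2.39, 2.39, 3.01, 3.14, 3.14, 3.14].

## Interface

Orientations are given as a rotation vector (axis times angle).
In Python, from workcell import observe, snapshot, finish_job, grasp_offset gives the robot as it stands.
- The arm moves only by the shell command python3 -m pendant 'ROWS'. ROWS is JSON, a list of rows, each a list of 7 numbers: the shift along the tool's x, y, z in cm, then the turn, a rotation vector about the tool's x, y, z in rad, then the finger opening in cm, from 0 to 8.76. A call has 1 to 12 rows; each row is the pose to reach, as a shift and turn from the pose measured when the call began, along the tool's axes at that moment; what a row does not reach only later rows make up. A row lasts 1/12 s, in which the tool goes at most 41.7 mm and 7.16 degrees, less where a joint would pass 70% of its speed; a pose out of reach is approached as far as the arm can. A call with a gripper value outside its range is refused whole. The fingers move at their own pace and stop on an object; the grip force is fixed at half the most. Time passes only in rows, so rows that repeat a pose let the fingers close. It gives the time, the measured TCP pose, the force and the opening at its end, in the units of the state.
- observe(): the state, without advancing time (a new reading comes with each control period).
- snapshot(name): name is "scene" or "top" or "wrist"; returns a dict with "pixels" (400x640x3 uint8, blue, green, red), "z_map" (400x640 float32, mm along the optical axis (not along the pixel's ray), 0 where there is no reading), "fx", "fy", "cx", "cy" (pixels), "dist" ([k1, k2, p1, p2, k3] as OpenCV has them; the pictures are not rectified), "R" (3x3) and "t" (3): a world point X has camera coordinates R X + t. Camera axes: x right, y down, z forward; pixel columns grow to the right and rows downward; lengths in mm; the calibration is good to about 2 mm. A picture is of the moment at which its call begins.
- finish_job(): hands the job in, once; it reports no verdict.
The state is a dict: "time": time; "qpos": joint angles; "joint_velocities": joint speeds; "effort": joint torques, N m; "tool_pos": TCP position; "tool_rot": TCP orientation; "force": force on the tool from outside, world axes, zero at the start; "wrist_torque": the same for the moment, N m; "grip_width": finger opening in mm.
Only numpy, scipy, OpenCV 4.12 (cv2) and the standard library are available. Lean on these libraries where they do the work, as an engineer would, in place of code of your own. Each camera call takes 0.05 s, during which the arm holds its last target. There are 200 camera calls.

## Task

Pick up the tote by its handle and tilt it until all three loose stirrer bars have slid together into the one corner nearest the empty beaker, ready to be taken out there. Do not touch the bars, spill any, tip the tote steeply, or push the beaker, bottles or weight. Finish while still holding the tote in the gripper: motionless, a few centimetres clear of the desk and everything else, clearly tilted (about 25 degrees) straight towards that corner so that it is the lowest and the bars stay there.

Things in the scene. Friction and masses are not known exactly. Their poses are not given: they have to be found in the camera images.
- tote: the open hand tote: grey plastic tray, outside 138 mm along its x (short side) by 190 mm along its y (long side), walls 4 mm thick and 45 mm high, floor 4 mm thick, about 0.32 kg, with a fixed steel handle over it like a tool caddy. Origin: centre of its underside; z up out of the tray. At the start it stands flat, x within 20 degrees of straight away from the robot, y to the left
- tote_handle (a point): middle of the tote's fixed handle bar, 104 mm above the tote's underside, over the tray's centre; axes as the tote. The bar runs along the tote's y, is 14 mm wide (along the tote's x) and 18 mm tall, straight and free for 170 mm between its two end uprights; below it there is open space down to the tray floor
- corner_far_left (a point): inside corner of the tray at the top of its floor, at (+65, +91, +4) mm in the tote's frame (far-left as the robot sees it at the start)
- corner_far_right (a point): inside corner of the tray at the top of its floor, at (+65, -91, +4) mm in the tote's frame (far-right as the robot sees it at the start)
- corner_near_left (a point): inside corner of the tray at the top of its floor, at (-65, +91, +4) mm in the tote's frame (near-left as the robot sees it at the start)
- corner_near_right (a point): inside corner of the tray at the top of its floor, at (-65, -91, +4) mm in the tote's frame (near-right as the robot sees it at the start)
- bar1: one of the three loose stirrer bars lying in the tote: white PTFE, eight-sided, 20 mm long (its x) and 12 mm across the flats, 12 g, all alike; origin at its centre. Slippery: on the tray it begins to slide at a tilt of about 6 degrees; along a wall, or with a neighbour in its way, it needs more (about 15 to 25 degrees), or a second to creep, or the tray rocked a little
- bar2: one of the three loose stirrer bars lying in the tote: white PTFE, eight-sided, 20 mm long (its x) and 12 mm across the flats, 12 g, all alike; origin at its centre. Slippery: on the tray it begins to slide at a tilt of about 6 degrees; along a wall, or with a neighbour in its way, it needs more (about 15 to 25 degrees), or a second to creep, or the tray rocked a little
- bar3: one of the three loose stirrer bars lying in the tote: white PTFE, eight-sided, 20 mm long (its x) and 12 mm across the flats, 12 g, all alike; origin at its centre. Slippery: on the tray it begins to slide at a tilt of about 6 degrees; along a wall, or with a neighbour in its way, it needs more (about 15 to 25 degrees), or a second to creep, or the tray rocked a little
- beaker: the empty glass beaker: open round cup without handle, 66 mm across the mouth, 75 mm tall, loose; origin at the centre of its underside. It stands off one of the four corners of the tote, about 0.2 m from the tote's centre
- stain_bottle: bystander off another corner: small capped bottle, 46 mm across, 85 mm tall, loose; origin under its centre
- buffer_bottle: bystander off another corner: larger capped bottle, 56 mm across, 103 mm tall, loose; origin under its centre
- cal_weight: bystander off another corner: check weight with a knob, 30 mm across, 48 mm tall, 200 g, loose; origin under its centre
Things that resemble listed ones, but are neither listed nor needed, are in the scene too. What is shaped like the beaker but orange or yellow is not meant.

How it is judged:
By the outcome, as a careful person would: the job done as asked, in the order asked, and still so for the second after the job is handed in, while the arm keeps its last pose, push and grip.
It also fails if it takes over 35 s, if anything falls off the work surface, if the arm or the gripper's body presses on something with over 40 N, if the wrist force passes 120 N, or if a joint passes its speed limit or range.

## Working session

There is one attempt and no reset: what is moved stays moved. The work goes in short steps, Python scripts to look and compute and a shell command to move; the robot and the scene stay as the last step left them, time stands still between calls to the robot, and variables do not carry over. Pictures are saved under pics/ and viewed, about 8 in all and at most 12, crops included, and the job is handed in when it is done.

```bash
mkdir -p pics; ls; python3 - <<'E'
from workcell import *
import cv2,numpy as np,pickle
print(grasp_offset, observe())
S={n:snapshot(n) for n in("top","scene")}
pickle.dump(S,open('s0.pkl','wb'))
for n in S:
    cv2.imwrite(f'pics/{n}0.png',S[n]['pixels']); print(n,S[n]['fx'],S[n]['R'],S[n]['t'],S[n]['dist'])
E
```

```text
pics
18.8 {'time': 0.0, 'qpos': array([-8.49877186e-01,  3.59366582e-01,  1.10431016e-02, -3.42944615e-04,
       -1.22411350e+00, -2.88124854e-01]), 'joint_velocities': array([-0.0008909 ,  0.00056566, -0.00024636,  0.00145761, -0.00096358,
       -0.00041811]), 'effort': array([-8.23904193e-04, -5.82716775e+01,  2.93055171e+01,  6.99745104e+00,
        6.75518837e-03, -1.47328960e-04]), 'tool_pos': array([ 282.87435804, -612.3135055 ,  225.63026951]), 'tool_rot': array([ 6.74249219e-01, -3.06786195e+00, -2.50046271e-03]), 'force': array([-0.68582042,  0.33076002, -0.28589228]), 'wrist_torque': array([-0.00363852, -0.05753829, -0.01166441]), 'grip_width': 87.65888391703336}
top 370.54762258550187 [[ 0.01652867 -0.99985645 -0.0037262 ]
 [-0.99818868 -0.01628526 -0.05791498]
 [ 0.05784598  0.0046767  -0.99831457]] [  9.03223214 565.72752147 914.61253679] [-0.02666883  0.          0.          0.          0.        ]
scene 416.16370755306167 [[ 0.74210755 -0.67011227  0.01503126]
 [-0.40388377 -0.46494823 -0.78784582]
 [ 0.53493391  0.57859545 -0.61568906]] [-439.11119051  315.91291819  589.01170809] [-0.05203244  0.          0.          0.          0.        ]
```

View pics/top0.png

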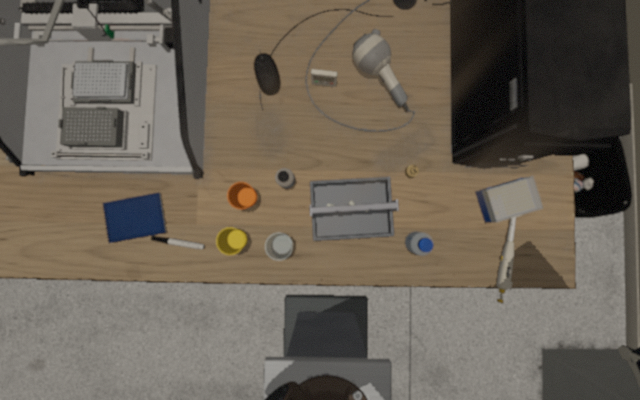

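View pics/scene0.png

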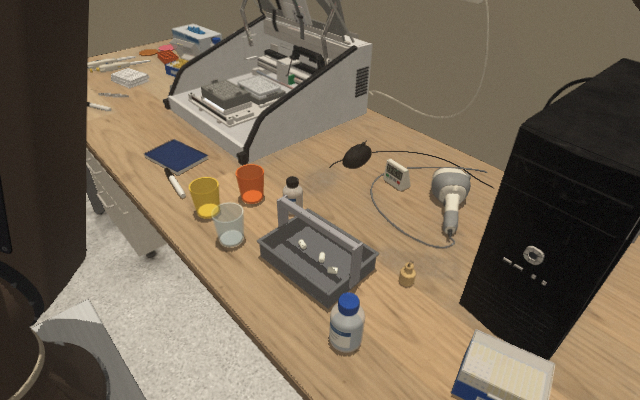

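The top view shows the tote at about (352,208) with its handle running from (311,211) to (397,205). The clear beaker is at (279,246), off the near-left corner. The blue-capped bottle is near right (421,244), the stain bottle far left (285,178) and the weight far right (411,171). In the scene view the bars lie in mid-tray, at about (302,245), (322,258) and (333,270). Next I'll measure these from depth.

```bash
cat > h.py <<'E'
import numpy as np,cv2
from scipy.spatial.transform import Rotation as Ro
def cloud(s):
    h,w=s['z_map'].shape
    u,v=np.meshgrid(np.arange(w),np.arange(h))
    K=np.array([[s['fx'],0,s['cx']],[0,s['fy'],s['cy']],[0,0,1]])
    n=cv2.undistortPoints(np.stack([u,v],-1).reshape(-1,1,2).astype(np.float64),K,np.array(s['dist'])).reshape(h,w,2)
    z=s['z_map'][...,None].astype(float)
    c=np.concatenate([n*z,z],-1)
    return (c-np.array(s['t']))@np.array(s['R']), s['z_map']>0
E
python3 - <<'E'
import pickle;from h import *
S=pickle.load(open('s0.pkl','rb'))
for n in S:
    P,ok=cloud(S[n])
    X=P[ok]
    if n=='top': c0=P[208,352]; print('pix',c0)
    d=np.hypot(X[:,0]-c0[0],X[:,1]-c0[1])
    b=X[(d<110)&(X[:,2]>92)&(X[:,2]<125)]
    b2=b[b[:,2]>104]
    (cx,cy),sz,a=cv2.minAreaRect(b2[:,:2].astype(np.float32)); print(n,'bar',len(b2),(cx,cy),sz,a,'z',np.percentile(b2[:,2],[5,50,95]))
    box=X[(d<150)&(X[:,2]>36)&(X[:,2]<54)]
    hh=X[(d<110)&(X[:,2]<60)&(X[:,2]>38)]
    print(' tray',cv2.minAreaRect(hh[:,:2].astype(np.float32)))
    print(' axis',np.linalg.svd(b2[:,:2]-b2[:,:2].mean(0),full_matrices=False)[2][0])
T=S['top'];P,ok=cloud(T)
for nm,(u,v) in dict(beaker=(279,246),stain=(285,178),buf=(421,244),wt=(411,171)).items():
    q=P[v-18:v+19,u-18:u+19].reshape(-1,3);q=q[q[:,2]>15]
    print(nm,len(q),q.min(0).round(),q.max(0).round(),np.median(q,0).round())
g=T['pixels'][170:250,300:405]
cv2.imwrite('pics/tote0.png',cv2.resize(g,None,fx=6,fy=6,interpolation=cv2.INTER_CUBIC))
print(Ro.from_rotvec([0.674,-3.068,-0.0025]).as_matrix().round(3))
E
```

```text
pix [529.64174266 -48.71642553 110.89309264]
top bar 586 (529.859619140625, -52.33301544189453) (25.280189514160156, 200.38134765625) 4.215889930725098 z [110.17931003 112.82766767 115.40151538]
 tray ((529.718017578125, -52.15343475341797), (146.43832397460938, 197.86331176757812), 4.346615314483643)
 axis [ 0.07322589 -0.99731538]
scene bar 809 (531.7670288085938, -53.770408630371094) (26.449703216552734, 201.4530029296875) 4.684497833251953 z [105.16199912 111.96479045 114.01026763]
 tray ((532.8525390625, -53.672630310058594), (148.34864807128906, 201.8566436767578), 4.561192512512207)
 axis [ 0.07525614 -0.99716424]
beaker 318 [408.  14.  16.] [512. 151. 946.] [429. 133.  63.]
stain 317 [512.  14.  15.] [623. 134. 946.] [598. 109.  64.]
buf 553 [ 424. -244.   16.] [512.  14. 946.] [ 453. -207.   77.]
wt 133 [ 512. -219.   15.] [642.  14. 946.] [ 624. -200.   30.]
[[-0.908 -0.419 -0.001]
 [-0.419  0.908  0.001]
 [ 0.     0.002 -1.   ]]
```

Both cameras agree: the tote is at about (531,-53) with a yaw of 4.3° and the bar top at z≈113. The beaker is off the near-left corner. I'll now move over the handle.

```bash
python3 -m pendant '[[-3,2.6,0,0,0,-0.08,8.7],[-6.5,5.7,0,0,0,-0.17,8.7],[-10,8.8,0,0,0,-0.27,8.7],[-13.5,11.9,0,0,0,-0.36,8.7],[-17,15,0,0,0,-0.45,8.7],[-20.5,18,0,0,0,-0.54,8.7],[-24,21.1,0,0,0,-0.63,8.7],[-27.5,24.2,0,0,0,-0.73,8.7],[-30,26.4,0,0,0,-0.8,8.7],[-33,29,0,0,0,-0.88,8.7],[-36,31.7,0,0,0,-0.96,8.7],[-39,34.3,0,0,0,-1.04,8.7]]' && python3 -m pendant '[[0,0,0,0,0,0,8.7]]'
cat > w.py <<'E'
# remaining move to a world TCP target & orientation (tool y=-tote x, yaw deg), in tool axes
import sys;from h import *;from workcell import observe
o=observe();R=Ro.from_rotvec(o['tool_rot'])
x,y,z,yaw=map(float,sys.argv[1:5])
a=np.radians(yaw);yt=np.array([-np.cos(a),-np.sin(a),0]);zt=np.array([0,0,-1.]);T=Ro.from_matrix(np.c_[np.cross(yt,zt),yt,zt])
print(o['time'],o['tool_pos'].round(1),'d cm',(R.inv().apply(np.array([x,y,z])-o['tool_pos'])/10).round(2),'rv',(R.inv()*T).as_rotvec().round(3),o['force'].round(1),o['qpos'].round(2),o['grip_width'])
E
python3 w.py 530.5 -53 226 4.3
```

```text
time: 1.1
tool_pos: [484.6, -154.9, 226.2]
tool_rot: [-2.114, 2.323, 0.002]
force: [0.5, 0.3, -0.1]
grip_width: 87.0
time: 1.18
tool_pos: [486.9, -150.0, 226.2]
tool_rot: [-2.124, 2.312, 0.002]
force: [-0.9, -1.1, 0.4]
grip_width: 87.3
1.1833 [ 486.9 -150.   226.2] d cm [-10.04  -3.53   0.04] rv [-0.     0.002 -0.16 ] [-0.9 -1.1  0.4] [ 0.09  0.08 -0.35 -0.   -1.14 -0.17] 87.32275974577155
```

```bash
python3 -m pendant '[[-3.3,-1.2,0,0,0,-0.05,8.7],[-6.7,-2.3,0,0,0,-0.11,8.7],[-10.04,-3.53,0,0,0,-0.16,8.7],[-10.04,-3.53,0,0,0,-0.16,8.7],[-10.04,-3.53,0,0,0,-0.16,8.7]]'; python3 w.py 530.5 -53 85 4.3
python3 - <<'E'
from workcell import *;import cv2;from h import *
s=snapshot('wrist');cv2.imwrite('pics/wr1.png',s['pixels'])
P,ok=cloud(s);X=P[ok];d=np.hypot(X[:,0]-530,X[:,1]+53)
b=X[(d<80)&(X[:,2]>104)&(X[:,2]<125)];print(len(b))
if len(b)>10:print(cv2.minAreaRect(b[:,:2].astype(np.float32)),np.median(b,0))
E
```

```text
time: 1.6
tool_pos: [530.8, -51.4, 225.8]
tool_rot: [-2.306, 2.133, 0.003]
force: [-0.2, -0.5, -0.3]
grip_width: 87.1
1.6 [530.8 -51.4 225.8] d cm [ 0.19  0.04 14.08] rv [0.001 0.002 0.003] [-0.2 -0.5 -0.3] [ 0.27  0.13 -0.3  -0.   -1.15 -0.19] 87.12256486186257
2242
((531.6879272460938, -52.87785339355469), (13.850671768188477, 159.3857421875), 4.178337097167969) [532.1944823  -62.74185722 112.0454134 ]
```

View pics/wr1.png

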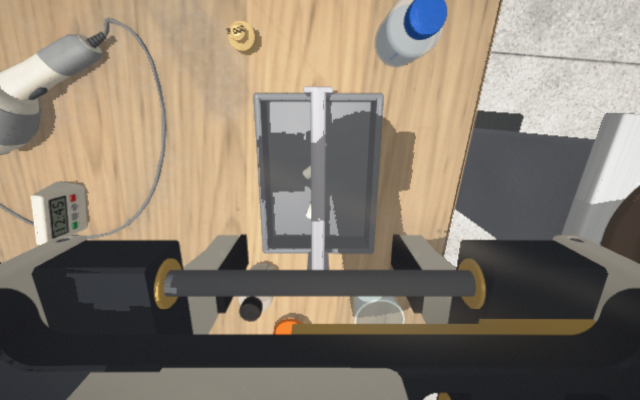

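The wrist view shows the bar centred between the open fingers (column 318), and its depth gives (531.7,-53) at 4.2°, which agrees. Descending and closing.

```bash
python3 -m pendant '[[0.1,-0.02,2,0,0,0,8.7],[0.19,-0.04,5,0,0,0,8.7],[0.19,-0.05,8,0,0,0,8.7],[0.19,-0.05,11,0,0,0,8.7],[0.19,-0.05,13,0,0,0,8.7],[0.19,-0.05,14.08,0,0,0,8.7],[0.19,-0.05,14.08,0,0,0,8.7],[0.19,-0.05,14.08,0,0,0,8.7]]' && python3 -m pendant '[[0,0,0,0,0,0,6],[0,0,0,0,0,0,4],[0,0,0,0,0,0,2.5],[0,0,0,0,0,0,1.8],[0,0,0,0,0,0,0.8],[0,0,0,0,0,0,0.8],[0,0,0,0,0,0,0.8],[0,0,0,0,0,0,0.8],[0,0,0,0,0,0,0.8],[0,0,0,0,0,0,0.8],[0,0,0,0,0,0,0.8],[0,0,0,0,0,0,0.8]]'; python3 w.py 531.5 -53 85 4.3
```

```text
time: 2.32
tool_pos: [530.3, -55.0, 84.9]
tool_rot: [2.303, -2.136, -0.004]
force: [-0.4, 1.1, 0.2]
grip_width: 86.9
time: 3.32
tool_pos: [530.6, -55.0, 84.9]
tool_rot: [2.303, -2.136, -0.003]
force: [1.4, -0.0, -0.4]
grip_width: 13.8
3.3167 [530.6 -55.   84.9] d cm [-0.19 -0.11 -0.01] rv [ 0.002  0.001 -0.   ] [ 1.4 -0.  -0.4] [ 0.26  0.27 -0.48 -0.   -0.82 -0.19] 13.836044305890972
```

The grip has stopped on the 14 mm bar. Lifting 12 cm smoothly.

```bash
python3 -m pendant '[[0,0,-0.3,0,0,0,0.5],[0,0,-1,0,0,0,0.5],[0,0,-2,0,0,0,0.5],[0,0,-3.2,0,0,0,0.5],[0,0,-4.6,0,0,0,0.5],[0,0,-6,0,0,0,0.5],[0,0,-7.4,0,0,0,0.5],[0,0,-8.8,0,0,0,0.5],[0,0,-10,0,0,0,0.5],[0,0,-11,0,0,0,0.5],[0,0,-11.7,0,0,0,0.5],[0,0,-12,0,0,0,0.5]]'; python3 -m pendant '[[0,0,0,0,0,0,0.5],[0,0,0,0,0,0,0.5],[0,0,0,0,0,0,0.5]]'; python3 w.py 531.5 -53 205 4.3
python3 - <<'E'
from workcell import *;import cv2
import numpy as np
a=snapshot('scene')['pixels'][130:360,200:460];b=snapshot('wrist')['pixels'][60:340,200:440]
f=lambda i:cv2.resize(i,(400,int(400*i.shape[0]/i.shape[1])),interpolation=cv2.INTER_CUBIC)
a,b=f(a),f(b);h=max(len(a),len(b));c=np.zeros((h,800,3),np.uint8);c[:len(a),:400]=a;c[:len(b),400:]=b
cv2.imwrite('pics/lift.png',c)
E
```

```text
time: 4.32
tool_pos: [531.1, -55.1, 206.4]
tool_rot: [-2.302, 2.136, 0.002]
force: [-0.0, -0.9, -3.2]
grip_width: 13.8
time: 4.57
tool_pos: [530.8, -55.1, 205.8]
tool_rot: [-2.303, 2.136, 0.003]
force: [-0.3, 0.2, -2.9]
grip_width: 13.4
4.5667 [530.8 -55.1 205.8] d cm [-0.2  -0.09  0.08] rv [ 0.001  0.002 -0.   ] [-0.3  0.2 -2.9] [ 0.26  0.14 -0.33 -0.   -1.1  -0.19] 13.423073134727046
```

View pics/lift.png

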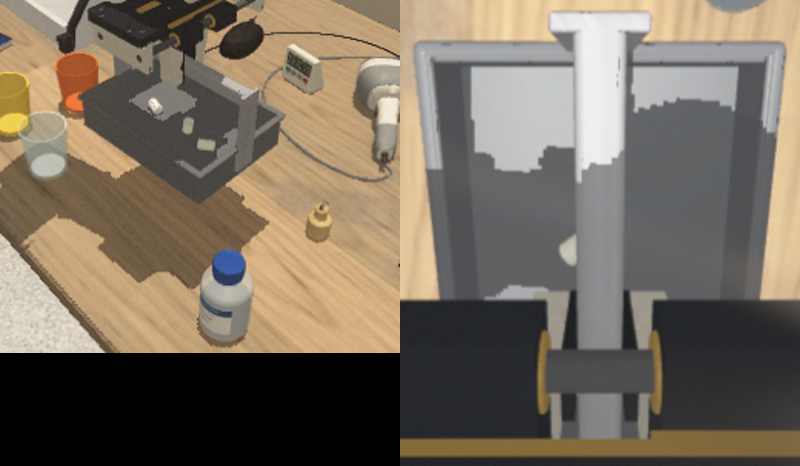

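The tote hangs level in the grip with the bars still mid-tray. Next I'll tilt about tool axis (0.581, 0.814), which points straight at the near-left corner, in two stages.

```bash
python3 -m pendant '[[0,0,0,0.006,0.008,0,0.5],[0,0,0,0.015,0.021,0,0.5],[0,0,0,0.026,0.036,0,0.5],[0,0,0,0.038,0.053,0,0.5],[0,0,0,0.05,0.07,0,0.5],[0,0,0,0.062,0.087,0,0.5],[0,0,0,0.074,0.104,0,0.5],[0,0,0,0.086,0.121,0,0.5],[0,0,0,0.098,0.138,0,0.5],[0,0,0,0.11,0.154,0,0.5],[0,0,0,0.12,0.168,0,0.5],[0,0,0,0.127,0.178,0,0.5]]'
python3 -m pendant '[[0,0,0,0.006,0.008,0,0.5],[0,0,0,0.015,0.021,0,0.5],[0,0,0,0.026,0.036,0,0.5],[0,0,0,0.038,0.053,0,0.5],[0,0,0,0.05,0.07,0,0.5],[0,0,0,0.062,0.087,0,0.5],[0,0,0,0.074,0.104,0,0.5],[0,0,0,0.086,0.121,0,0.5],[0,0,0,0.098,0.138,0,0.5],[0,0,0,0.11,0.154,0,0.5],[0,0,0,0.12,0.168,0,0.5],[0,0,0,0.127,0.178,0,0.5]]'
python3 -m pendant '[[0,0,0,0,0,0,0.5],[0,0,0,0,0,0,0.5],[0,0,0,0,0,0,0.5],[0,0,0,0,0,0,0.5],[0,0,0,0,0,0,0.5],[0,0,0,0,0,0,0.5],[0,0,0,0,0,0,0.5],[0,0,0,0,0,0,0.5],[0,0,0,0,0,0,0.5],[0,0,0,0,0,0,0.5]]'
cat > look.py <<'E'
import sys;from workcell import *;from h import *
o=observe();R=Ro.from_rotvec(o['tool_rot']);M=R.as_matrix()
RT=np.c_[-M[:,1],-M[:,0],-M[:,2]]  # tote axes if no slip
g=o['tool_pos']-grasp_offset*M[:,2]; org=g-RT@np.array([0,0,104])
print(o['time'],'tool tilt',np.degrees(np.arccos(-M[2,2])),'downhill in tote',RT.T@np.array([0,0,-1]),o['qpos'].round(2),o['grip_width'])
for c in((69,95,0),(69,-95,0),(-69,95,0),(-69,-95,0)): print(c,(org+RT@c).round())
ims=[]
for n in('scene','wrist','top'):
    s=snapshot(n);P,ok=cloud(s);L=(P-org)@RT
    f=ok&(abs(L[...,0])<60)&(abs(L[...,1])<86)&(L[...,2]>-10)&(L[...,2]<14)
    if f.sum()>100:
        q=L[f];w=q[abs(q[:,2]-np.median(q[:,2]))<3]
        A=np.c_[w[:,:2],np.ones(len(w))];k=np.linalg.lstsq(A,w[:,2],rcond=None)[0]
        print(n,'floor pts',len(w),'slopes deg',np.degrees(k[:2]).round(2),'h0',k[2].round(1))
    px=s['pixels'].astype(int);br=px.min(2)
    m=(ok&(abs(L[...,0])<68)&(abs(L[...,1])<94)&(L[...,2]>5)&(L[...,2]<24)&(br>110)).astype(np.uint8)
    k,lab,st,ce=cv2.connectedComponentsWithStats(m)
    for i in range(1,k):
        if st[i,4]>8: print(n,'blob',ce[i].round(),st[i,4],'tote xyz',L[lab==i].mean(0).round(),'range',L[lab==i].min(0).round(),L[lab==i].max(0).round())
    if n!='top':
        B=(P-org)@RT;e=ok&(abs(B[...,0])<90)&(abs(B[...,1])<115)&(B[...,2]>-5)&(B[...,2]<120)
        v,u=np.nonzero(e);i=s['pixels'][v.min():v.max()+1,u.min():u.max()+1]
        k=min(400/i.shape[1],560/i.shape[0]);i=cv2.resize(i,None,fx=k,fy=k,interpolation=cv2.INTER_CUBIC);c=np.zeros((560,400,3),np.uint8);c[:i.shape[0],:i.shape[1]]=i;ims.append(c)
cv2.imwrite('pics/'+sys.argv[1],np.hstack(ims))
E
python3 look.py t1.png
```

```text
time: 5.67
tool_pos: [530.4, -54.8, 205.6]
tool_rot: [2.271, -2.105, 0.337]
force: [-0.2, -0.3, -3.0]
grip_width: 13.9
time: 6.67
tool_pos: [530.2, -54.5, 205.6]
tool_rot: [2.211, -2.049, 0.666]
force: [-0.1, 0.2, -3.7]
grip_width: 13.6
time: 7.5
tool_pos: [530.2, -54.5, 205.6]
tool_rot: [2.211, -2.049, 0.666]
force: [0.1, 1.2, -2.3]
grip_width: 13.7
7.5 tool tilt 25.097683513191836 downhill in tote [-0.24698264  0.34483861 -0.90558595] [ 0.53 -0.   -0.8   0.62 -0.8  -0.9 ] 13.696537268604676
(69, 95, 0) [617.  15. 113.]
(69, -95, 0) [ 622. -163.  178.]
(-69, 95, 0) [485.  -1.  79.]
(-69, -95, 0) [ 490. -180.  144.]
scene floor pts 1775 slopes deg [-0.07 -0.02] h0 3.9
scene blob [294. 215.] 52 tote xyz [-33.  83.  13.] range [-43.  79.   8.] [-21.  92.  17.]
wrist floor pts 14959 slopes deg [0.02 0.03] h0 3.8
top floor pts 1715 slopes deg [-0.04  0.11] h0 5.2
```

View pics/t1.png

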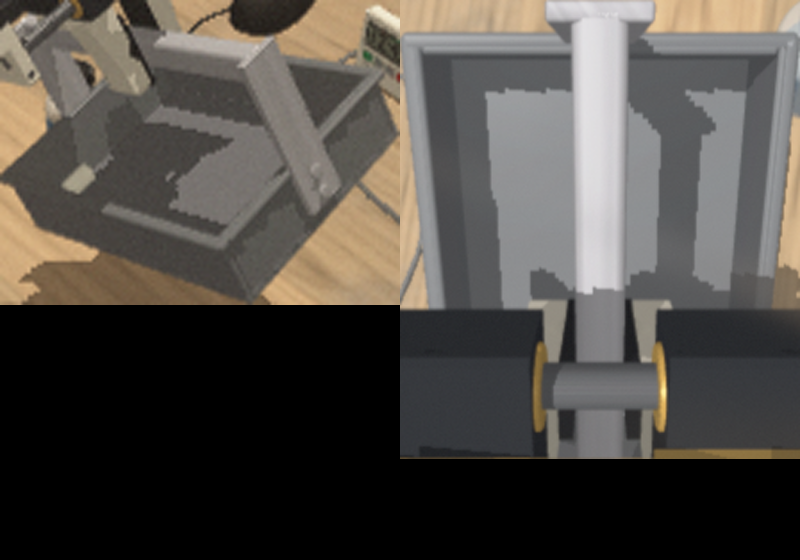

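The floor plane fits show no slip in the grip, with the tilt at 25.1° straight to the near-left corner. One bar is visible on the left wall at tote (-33,83), and the gripper and near wall hide the corner itself. I'll carry the tote up and to the right, so the top camera can look past the gripper into it.

```bash
cat > d.py <<'E'
import sys;from h import *;from workcell import observe
o=observe();R=Ro.from_rotvec(o['tool_rot'])
for a in sys.argv[1:]: print(a,(R.inv().apply(np.array(eval(a)))/10).round(2))
E
python3 d.py "(0,0,100)" "(20,-160,100)"
```

```text
(0,0,100) [ 3.45 -2.47 -9.06]
(20,-160,100) [18.51 -2.5  -3.31]
```

```bash
python3 -m pendant '[[0.2,-0.15,-0.55,0,0,0,0.5],[0.6,-0.4,-1.5,0,0,0,0.5],[1.1,-0.8,-2.9,0,0,0,0.5],[1.7,-1.2,-4.4,0,0,0,0.5],[2.3,-1.6,-5.9,0,0,0,0.5],[2.9,-2.0,-7.4,0,0,0,0.5],[3.3,-2.3,-8.5,0,0,0,0.5],[3.6,-2.47,-9,0,0,0,0.5],[4.2,-2.47,-8.8,0,0,0,0.5],[5.2,-2.47,-8.4,0,0,0,0.5],[6.5,-2.48,-7.9,0,0,0,0.5],[8,-2.48,-7.33,0,0,0,0.5]]'; python3 d.py "(550-observe()['tool_pos'][0],-214-observe()['tool_pos'][1],306-observe()['tool_pos'][2])"
```

```text
time: 8.65
tool_pos: [535.8, -103.5, 304.6]
tool_rot: [2.212, -2.047, 0.664]
force: [0.1, 0.8, -3.7]
grip_width: 14.0
(550-observe()['tool_pos'][0],-214-observe()['tool_pos'][1],306-observe()['tool_pos'][2]) [10.45 -0.08  3.85]
```

```bash
python3 -m pendant '[[1.4,0,0.5,0,0,0,0.5],[2.9,0,1.07,0,0,0,0.5],[4.4,0,1.6,0,0,0,0.5],[5.9,-0.05,2.2,0,0,0,0.5],[7.4,-0.05,2.7,0,0,0,0.5],[8.7,-0.08,3.2,0,0,0,0.5],[9.6,-0.08,3.55,0,0,0,0.5],[10.2,-0.08,3.75,0,0,0,0.5],[10.45,-0.08,3.85,0,0,0,0.5],[10.45,-0.08,3.85,0,0,0,0.5]]'
sed -i "s/n!='top'/n!='wrist'/" look.py; python3 look.py t2.png
```

```text
time: 9.48
tool_pos: [549.7, -214.4, 305.5]
tool_rot: [2.211, -2.047, 0.663]
force: [-0.0, 0.4, -2.9]
grip_width: 13.6
9.4833 tool tilt 25.02776448458922 downhill in tote [-0.2447335   0.34508415 -0.90610289] [ 0.18 -0.04 -0.56  0.49 -0.89 -0.39] 13.608068794891024
(69, 95, 0) [ 637. -145.  212.]
(69, -95, 0) [ 642. -323.  278.]
(-69, 95, 0) [ 504. -161.  179.]
(-69, -95, 0) [ 509. -339.  244.]
scene floor pts 3462 slopes deg [ 0.1  -0.14] h0 3.8
scene blob [365. 210.] 52 tote xyz [-33.  83.  14.] range [-41.  79.   8.] [-26.  89.  17.]
wrist floor pts 15082 slopes deg [0.06 0.06] h0 4.1
wrist blob [394. 214.] 10 tote xyz [-66.   6.   7.] range [-66.   3.   6.] [-66.  10.   9.]
top floor pts 1863 slopes deg [-0.04  0.1 ] h0 5.3
top blob [412. 214.] 65 tote xyz [-50.  85.  17.] range [-63.  72.  13.] [-33.  90.  20.]
```

View pics/t2.png

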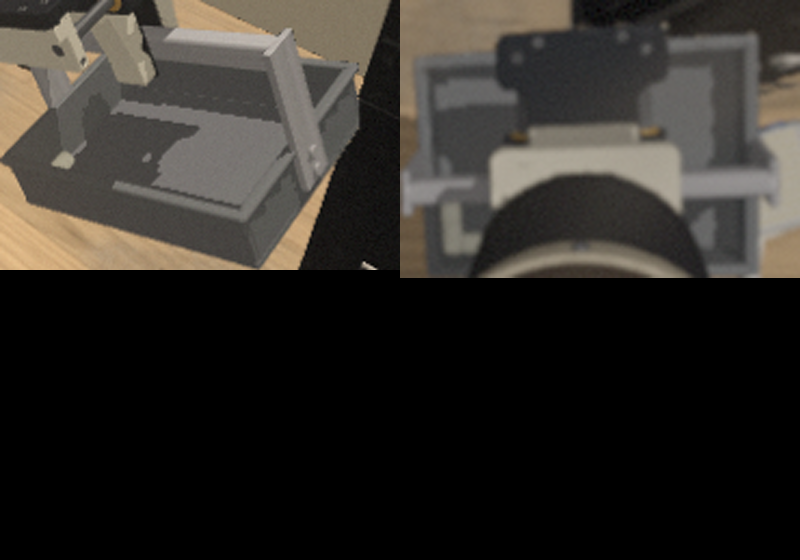

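```bash
python3 - <<'E'
from workcell import *;import cv2;from h import *
o=observe();M=Ro.from_rotvec(o['tool_rot']).as_matrix();RT=np.c_[-M[:,1],-M[:,0],-M[:,2]]
org=o['tool_pos']-grasp_offset*M[:,2]-RT@np.array([0,0,104])
s=snapshot('top');P,ok=cloud(s);L=(P-org)@RT
i=s['pixels'][190:235,390:450];cv2.imwrite('pics/t2c.png',cv2.convertScaleAbs(cv2.resize(i,None,fx=12,fy=12,interpolation=cv2.INTER_CUBIC),alpha=1.4))
w=i.min(2)>95
for r in range(12,38,2):print(190+r,' '.join(f"{a[0]:.0f},{a[1]:.0f},{a[2]:.0f},{b}" for a,b in zip(L[190+r,404:424:2],i.min(2)[r,14:34:2])))
s=snapshot('wrist');cv2.imwrite('pics/w2.png',s['pixels'])
E
```

```text
202 -2,85,115,138 -3,82,114,124 -2,78,115,93 -3,75,113,87 -3,71,114,90 -3,68,112,90 -3,65,113,90 -3,61,113,91 -3,58,116,89 -3,54,116,89
204 -6,85,115,120 -6,82,113,95 -7,79,112,91 -6,75,113,94 -6,72,114,99 -7,68,113,83 -7,65,112,80 -7,61,114,79 -7,58,114,79 -7,55,113,79
206 -27,95,45,69 -30,93,33,67 -34,92,17,99 -34,88,17,113 -34,84,16,113 -37,81,6,83 -37,77,5,68 -38,74,3,65 -37,69,6,66 -37,65,6,66
208 -30,96,46,64 -33,93,36,61 -39,92,14,100 -38,88,17,115 -39,84,14,114 -41,81,6,89 -41,78,4,65 -41,73,6,63 -41,70,6,66 -42,66,4,66
210 -34,95,49,62 -37,93,36,57 -43,92,14,97 -42,88,17,113 -43,85,14,112 -45,82,5,87 -45,78,7,64 -45,74,5,64 -45,70,6,66 -45,66,6,61
212 -39,96,45,67 -41,94,36,60 -49,94,6,90 -46,89,16,109 -46,85,16,113 -49,82,7,88 -49,78,6,65 -50,74,4,65 -50,70,5,63 -50,66,6,58
214 -42,96,47,65 -44,93,39,61 -51,93,14,86 -50,89,17,111 -50,85,18,117 -51,81,13,97 -54,79,2,75 -54,74,5,77 -54,70,6,77 22,39,286,45
216 -46,96,47,61 -48,93,42,61 -55,93,14,85 -54,89,20,113 -55,85,15,116 -55,81,14,110 -55,77,14,108 -56,74,13,108 -56,70,13,92 25,37,306,32
218 -50,97,48,65 -51,94,42,57 -59,93,17,86 -58,89,18,113 -59,85,17,116 -60,82,12,111 -58,77,18,115 -59,73,18,114 16,42,282,75 27,36,322,23
220 -55,97,45,65 -55,93,45,62 -62,93,18,77 -63,89,17,109 -63,85,18,112 -64,82,13,101 -64,78,15,108 -63,74,18,104 24,38,321,53 30,34,341,27
222 -58,97,48,65 -59,94,45,63 -68,94,15,57 -68,90,15,73 -67,86,16,77 -68,82,15,67 -66,77,22,67 -65,73,23,58 27,36,338,28 31,33,352,25
224 -63,98,46,65 -63,94,44,62 -68,92,29,54 -68,88,29,52 -65,83,36,56 -65,79,38,56 -66,76,36,55 21,40,327,41 29,35,352,26 32,32,364,25
226 -66,98,46,63 -67,94,44,61 -67,90,44,64 -67,87,43,62 -67,83,45,60 -67,79,46,60 -67,75,46,55 25,38,347,25 30,34,364,24 33,31,375,26
```

View pics/t2c.png

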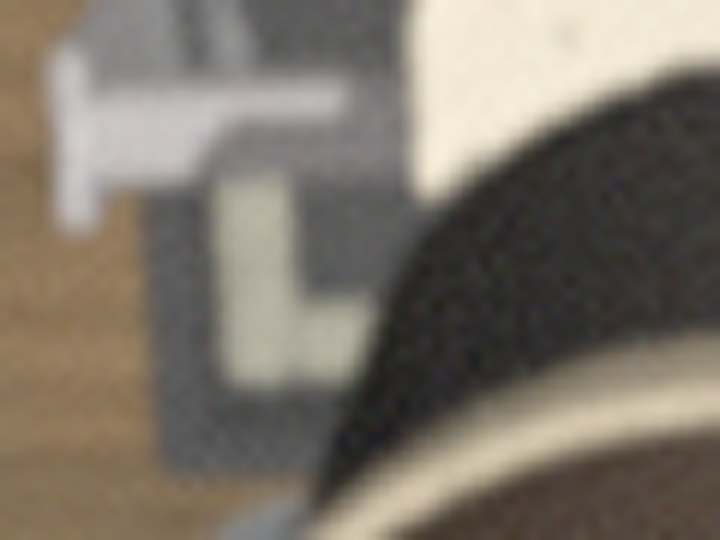

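The corner view shows an L of three white bars. Two lie end to end along the left wall (x from -65 to about -25) and one lies against the near wall (y from 79 to below 70), all touching at the corner. This spot is close to the PC tower, so I'll carry the tote back over its original place and lower it, still tilted.

```bash
python3 d.py "(-19,160,0)"; python3 -m pendant '[[-0.3,0,-0.1,0,0,0,0.5],[-1,0,-0.4,0,0,0,0.5],[-2.2,0,-0.8,0,0,0,0.5],[-3.7,0,-1.4,0,0,0,0.5],[-5.2,0,-1.95,0,0,0,0.5],[-6.7,0,-2.5,0,0,0,0.5],[-8.2,0,-3.1,0,0,0,0.5],[-9.7,0,-3.6,0,0,0,0.5],[-11.2,0,-4.2,0,0,0,0.5],[-12.6,0,-4.7,0,0,0,0.5],[-13.7,0,-5.15,0,0,0,0.5],[-14.5,0,-5.4,0,0,0,0.5]]'; python3 d.py "(530-observe()['tool_pos'][0],-55-observe()['tool_pos'][1],306-observe()['tool_pos'][2])" "(530-observe()['tool_pos'][0],-55-observe()['tool_pos'][1],186-observe()['tool_pos'][2])"
```

```text
(-19,160,0) [-15.07  -0.09  -5.71]
time: 10.73
tool_pos: [531.2, -58.1, 305.3]
tool_rot: [2.215, -2.046, 0.665]
force: [-0.2, -0.1, -2.7]
grip_width: 13.7
(530-observe()['tool_pos'][0],-55-observe()['tool_pos'][1],306-observe()['tool_pos'][2]) [-0.28  0.06 -0.19]
(530-observe()['tool_pos'][0],-55-observe()['tool_pos'][1],186-observe()['tool_pos'][2]) [-4.41  3.02 10.67]
```

```bash
python3 -m pendant '[[-0.1,0.08,0.27,0,0,0,0.5],[-0.4,0.25,0.9,0,0,0,0.5],[-0.8,0.5,1.9,0,0,0,0.5],[-1.3,0.85,3,0,0,0,0.5],[-1.8,1.2,4.2,0,0,0,0.5],[-2.3,1.55,5.4,0,0,0,0.5],[-2.8,1.9,6.6,0,0,0,0.5],[-3.3,2.25,7.8,0,0,0,0.5],[-3.75,2.55,8.9,0,0,0,0.5],[-4.1,2.8,9.8,0,0,0,0.5],[-4.3,2.95,10.4,0,0,0,0.5],[-4.41,3.02,10.67,0,0,0,0.5]]'; python3 -m pendant '[[0,0,0,0,0,0,0.5],[0,0,0,0,0,0,0.5],[0,0,0,0,0,0,0.5],[0,0,0,0,0,0,0.5],[0,0,0,0,0,0,0.5],[0,0,0,0,0,0,0.5]]'; python3 look.py t3.png; python3 -c "
from workcell import *;import cv2
o=observe();print(o['joint_velocities'].round(3))
cv2.imwrite('pics/end.png',snapshot('scene')['pixels'])"
```

```text
time: 11.73
tool_pos: [529.3, -55.8, 184.7]
tool_rot: [2.214, -2.045, 0.664]
force: [0.3, 0.2, -2.8]
grip_width: 13.8
time: 12.23
tool_pos: [529.5, -55.6, 185.0]
tool_rot: [2.214, -2.045, 0.664]
force: [0.0, 0.3, -2.6]
grip_width: 14.3
12.2333 tool tilt 25.052905018420944 downhill in tote [-0.24562646  0.34493727 -0.90591717] [ 0.51  0.02 -0.84  0.66 -0.75 -0.94] 14.250508852190045
(69, 95, 0) [616.  14.  92.]
(69, -95, 0) [ 622. -164.  158.]
(-69, 95, 0) [483.  -2.  58.]
(-69, -95, 0) [ 489. -181.  124.]
scene floor pts 1828 slopes deg [-0.03  0.07] h0 3.8
scene blob [293. 224.] 54 tote xyz [-35.  83.  13.] range [-45.  79.   7.] [-25.  91.  17.]
wrist floor pts 14983 slopes deg [0.02 0.04] h0 3.8
top floor pts 1655 slopes deg [-0.13  0.1 ] h0 5.0
[ 0.002  0.    -0.002  0.001 -0.001  0.001]
```

View pics/end.png

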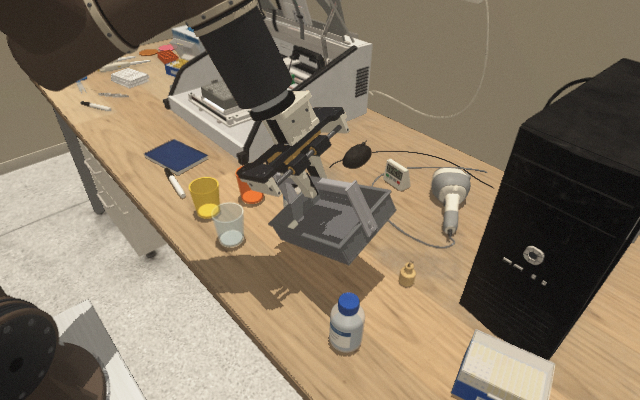

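The end view shows the beaker (229,226), bottle (347,325) and weight (407,275) unmoved. The tote is clear of everything and the arm is still. Handing in.

```bash
python3 -c "
from workcell import *
finish_job();print(observe()['time'])"
```

```text
the job is handed in; nothing more can be done
the job is handed in; nothing more can be done
```

I picked up the tote by its handle and tilted it 25° straight towards the near-left corner, the one nearest the clear beaker. All three bars slid together there. I handed the job in at about 12.5 s of robot time, with the arm still and still gripping the tote.

**Hold:** Plane fits of the tray floor in all three views match the tool's 25.05° tilt to about 0.15°, so the tote has not slipped in the grip. The grip width reads about 14 mm, and joint speeds were 0.002 rad/s or less.

**Clearance:** From the arm pose, the lowest corner is 58 mm above the desk. The beaker, large bottle and weight look unmoved in the last picture.

**Bars:** I counted them from above at about 9.5 s, while the tote was briefly carried aside at the same tilt. Two lay end to end along the left wall and one against the near wall, all touching at the corner.

**What I couldn't confirm:** In the final pose only one bar was measured, about 35 mm along the left wall from the corner, because the gripper and near wall hide the others. I infer the rest from the earlier view and the unchanged tilt. The stain bottle is also hidden in the last picture; by calculation the gripper stayed well above it.

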